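# Seat the raised probe and start the sample run

## Robot

A 6-joint arm with a two-finger parallel gripper is mounted at the origin on the work surface. World frame = base frame: x ahead of the robot, y to its left, z up, the work surface at z = 0. Lengths are in m, angles in degrees, forces in N, time in s.
With the tool pointing down it reaches from about 0.3 to 0.95 m from the base axis. Payload 3.1 kg.
Tool frame: the origin (TCP) lies at the very end of the fingers, on their centre line; the grasp point (between the pads) lies 19 mm behind it; z points along the fingers, y is the line along which they close (so a half turn about z gives the same grasp; the last joint's range is limited). The gripper opens to 85 mm and grips with 20 to 120 N. Pads are 22 mm wide; open, the fingers measure 114 mm over their backs; the gripper's body (76 mm by 85 mm) begins 54 mm behind the grasp point. The pads swing forward as they close: fully open they stand 13 mm farther back than shut.
Start: joints at [71.236, 17.653, 93.61, -0, 68.738, -3.994], TCP at [0.159, 0.604, 0.231] pointing down, gripper open.
Joint ranges: [-175.34, 175.34], [-45.06, 112.39], [2.9, 150.54], [-68.45, 248.45], [3.09, 151.38], [-168.51, 168.51]. Speed limits (degrees/s): [159.86, 159.86, 180, 180, 180, 180].

## Interface

Orientations are given as [roll, pitch, yaw] about the fixed x, y, z axes, in that order (R = Rz(yaw) Ry(pitch) Rx(roll)).
In Python, from rig import arm gives the robot as it stands.
- The arm moves only by the tool servo_tool, never from a script. Its arguments are lists of equal length, an entry for each row: "turn": the turn, a rotation vector about the tool's x, y, z as a fraction of full scale, a list of three; "translation": the shift along the tool's x, y, z as a fraction of full scale, a list of three; "gripper": the opening, from -1 (shut) to 1 (fully open). In form: {"turn": [[wx, wy, wz], ...], "translation": [[dx, dy, dz], ...], "gripper": [gripper, ...]}. A call has exactly 10 rows; each row shifts and turns the commanded pose from where the row before left it, along the tool's axes as they then stand; what a row does not reach is not made up. Full scale, the value 1, is 50 mm for a shift and 6 degrees for a turn. A row lasts 1/8 s, in which the tool goes at most 62.5 mm and 10.7 degrees, less where a joint would pass 70% of its speed; a pose out of reach is approached as far as the arm can. A call with a number of a shift or a turn outside -1 to 1 is refused whole. A call with a gripper value outside its range is refused whole. The fingers move at their own pace and stop on an object; "grip_force" is the grip in N (left out, the last holds). Time passes only in rows, so rows that do not move let the fingers close, or fill a call up. It gives the time, the measured TCP pose, the force, the opening and the grip force at its end, in the units of the state.
- arm.sense(): the state, without advancing time (a new reading comes with each control period).
- arm.capture(name): name is "scene" or "top" or "wrist"; returns a dict with "color" (384x512x3 uint8, blue, green, red), "K" (3x3 intrinsics, pixels), "k1" (the pictures are not rectified: a ray, as slopes to the right and down, at radius r is drawn at 1 + k1 r^2 times it, then the intrinsics apply), "extrinsics" (4x4, takes a point from camera to world coordinates); the wrist camera has in their place "hand_eye" (4x4, takes a point from camera to tool coordinates, whose origin is the TCP and whose axes are the flange's). Camera axes: x right, y up, looking along -z (the intrinsics and any distortion apply to the point x, -y, -z); pixel columns grow to the right and rows downward; lengths in m; the calibration is good to about 2 mm. A picture is of the moment at which its call begins: read the wrist's pose just before it. There is no depth.
- arm.close_job(): hands the job in; it is judged then, once.
Trained networks look in the newest picture that a camera, given by its name, has taken for a name from the list of things; names that differ only in an ending like _2 or _b are one class to them, and where a whole thing is asked for, a point or a joint stands for the part that bears it (a point fixed in the world has none). Each returns a list of dicts, best first, with "p" (0 to 1); they miss things now and then, are a little off and sometimes report something else, mostly with a low value. They report only what shows in the picture. A call takes as long as a camera call.
- arm.recognise(label, camera): "point" ([column, row] in pixels, amid what is visible of it).
- arm.place_of(label, camera): "point" ([column, row] in pixels: a listed point, or the origin of a listed thing).
The state is a dict: "time": time; "joints": joint angles; "joint_vel": joint speeds; "effort": joint torques, N m; "ee_pos": TCP position; "tool_rot": TCP orientation; "wrist_force": force on the tool from outside, world axes, zero at the start; "torque": the same for the moment, N m; "gripper_width": finger opening in m; "gripper_force": force on a finger pad.
Only numpy, scipy, OpenCV 4.12 (cv2) and the standard library are available. Lean on these libraries where they do the work, as an engineer would, in place of code of your own. Each camera call takes 0.05 s, during which the arm holds its last target. There are 200 camera calls.

## Task

One of the four probes in the round stand is sticking up higher than the rest: with the fingertips push it gently straight down until it is fully home, level with the others. Then gently press the round key on the key pad all the way down to start the run, let it spring back, and withdraw. Lift nothing, and leave the other probes, the other keys and the glassware and bottles alone.

Things in the scene. Friction and masses are not known exactly. Their poses are not given: they have to be found in the camera images.
- probe_stand: fixed stand: white round base 160 mm across, a post, and a white round head disc 156 mm across, its top face 100 mm above the work surface (a grey boss at its centre rises to 110 mm). Four probes slide upright through the disc, on a 50 mm radius around its centre, 71 mm apart. Origin: centre of the base's underside; z up; the probes stand at 45, 135, -135 and -45 degrees in its frame, in any order
- high_probe: the one probe not pushed home: like the other three (flat round grey cap 24 mm across, 30 mm tall, black neck, 12 mm glass shaft) but standing 22 to 32 mm higher. Origin: centre of the cap's flat top; z up. It only slides up and down, 2.5 N of friction, stays where left; home is a hard stop, cap's top 145 mm above the work surface, level with the others; over 50 N harms it
- seated_probe_a: one of the three probes already home, cap's top 145 mm above the work surface; same shape as high_probe and slides the same way; origin: centre of the cap's flat top
- seated_probe_b: one of the three probes already home, cap's top 145 mm above the work surface; same shape as high_probe and slides the same way; origin: centre of the cap's flat top
- seated_probe_c: one of the three probes already home, cap's top 145 mm above the work surface; same shape as high_probe and slides the same way; origin: centre of the cap's flat top
- key_pad: fixed white key pad, 165 x 165 mm, top face 35 mm above the work surface; four black keys in a 2 x 2 square, 68 mm apart centre to centre, each standing 10 mm above the face, told apart by shape. Origin: centre of its underside; z up
- round_key: the round start key, 28 mm across; origin: centre of its top, 45 mm above the work surface when up. A spring key: 6 mm of travel, 1.4 N to begin, 5.6 N fully down at a hard stop, springs back up; slow presses only, over 50 N harms it; it counts as pressed at 4 mm (4.2 N)
- square_key: square key, 25 x 25 mm; a spring key like round_key; origin: centre of its top, 45 mm above the work surface
- bar_key: bar-shaped key, 14 x 42 mm; a spring key like round_key; origin: centre of its top, 45 mm above the work surface
- cross_key: cross-shaped key, 34 mm over its arms; a spring key like round_key; origin: centre of its top, 45 mm above the work surface
- near_beaker: clear glass beaker, 54 mm across, 62 mm tall, standing between the stand and the pad; loose, a bystander; origin: centre of its underside
- far_beaker: the same kind of beaker, farther from the robot; loose, a bystander; origin: centre of its underside
- amber_bottle: amber glass bottle with blue cap, 66 mm across, 140 mm tall; loose, a bystander; origin: centre of its underside
- white_bottle: white plastic bottle, 52 mm across, 120 mm tall; loose, a bystander; origin: centre of its underside
- jar: white jar with black lid, 60 mm across, 60 mm tall; loose, a bystander; origin: centre of its underside
- spatula: flat steel lab spatula, 150 mm long, 16 mm wide, 4 mm thick, lying near the robot's base; loose, a bystander; origin: centre of its underside

How it is judged:
By the outcome, as a careful person would: the job done as asked, in the order asked, and still so for the second after the job is handed in, with the robot touching nothing.
It also fails if it takes over 42 s, if anything falls off the work surface, if the arm or the gripper's body presses on something with over 40 N, if the wrist force passes 120 N, or if a joint passes its speed limit or range.

## Working session

There is one attempt and no reset: what is moved stays moved. The work goes in short steps, Python scripts to look and compute and a tool call to move; the robot and the scene stay as the last step left them, time stands still between calls to the robot, and variables do not carry over. Pictures are saved under pics/ and viewed, at most 10 in all, crops included, and the job is handed in when it is done.

Besides the shell and the picture viewer there is one more tool, called by a JSON object that holds its "name" and its "arguments". servo_tool: Moves the arm, as the interface text tells. Shift numbers are shares of 50 mm and turn numbers shares of 6 degrees, none past 1 either way. Its arguments: {"type":"object","properties":{"turn":{"type":"array","items":{"type":"array","items":{"type":"number"}}},"translation":{"type":"array","items":{"type":"array","items":{"type":"number"}}},"gripper":{"type":"array","items":{"type":"number"}},"grip_force":{"type":"number"}},"required":["turn","translation","gripper"]}

```bash
mkdir -p pics
cat > h.py <<'E'
import numpy as np, cv2
from rig import arm
def ray(c,uv,T):
    K=c["K"];d=np.array([(uv[0]-K[0,2])/K[0,0],(uv[1]-K[1,2])/K[1,1]])
    s=d.copy()
    for _ in range(30): s=d/(1+c["k1"]*(s@s))
    return T[:3,3],T[:3,:3]@np.array([s[0],-s[1],-1])
def atz(c,uv,z,T=None):
    o,d=ray(c,uv,np.array(c["extrinsics"]) if T is None else T); return o+d*(z-o[2])/d[2]
def proj(c,p,T=None):
    T=np.array(c["extrinsics"]) if T is None else T
    q=T[:3,:3].T@(np.array(p)-T[:3,3]); s=np.array([q[0],-q[1]])/-q[2]; s=s*(1+c["k1"]*(s@s))
    return c["K"][:2,:2]@s+c["K"][:2,2]
E
cat > a.py <<'E'
from h import *
np.set_printoptions(precision=4,suppress=True)
s=arm.sense();print(s["time"],s["ee_pos"],s["tool_rot"],s["wrist_force"])
H=dict(probe_stand=0,high_probe=.172,seated_probe_a=.145,key_pad=0,round_key=.045,square_key=.045,bar_key=.045,cross_key=.045,near_beaker=0,amber_bottle=0,white_bottle=0,jar=0)
for n in("top","scene"):
    c=arm.capture(n);cv2.imwrite(f"pics/{n}.png",c["color"]);print(n,np.array(c["extrinsics"])[:3,3])
    for l,z in H.items():
        for r in arm.place_of(l,n)[:4]:
            print(l,round(r["p"],2),np.round(r["point"],1),atz(c,r["point"],z)[:2])
E
python3 a.py
```

```text
0.0 [0.1591 0.6036 0.23  ] [-179.8675   -0.0106  165.2287] [-0.1514  0.6891  0.6028]
top [0.4833 0.0105 0.9949]
probe_stand 0.86 [169.5 211.2] [0.5247 0.2321]
high_probe 0.61 [130.1 196.2] [0.5501 0.2828]
seated_probe_a 0.7 [139.4 229.1] [0.4772 0.2672]
seated_probe_a 0.64 [169.4 220.7] [0.497  0.1993]
seated_probe_a 0.47 [161.6 188. ] [0.5719 0.2198]
key_pad 0.85 [334.7 193.7] [ 0.5761 -0.2123]
round_key 0.46 [320.2 200. ] [ 0.5553 -0.1646]
square_key 0.65 [351.2 178.4] [ 0.6122 -0.2458]
bar_key 0.58 [344.3 202.3] [ 0.5499 -0.2268]
bar_key 0.33 [261.6 206.3] [ 0.5376 -0.0137]
cross_key 0.41 [326.5 173.2] [ 0.6252 -0.1816]
cross_key 0.32 [164.3 211.6] [0.5217 0.2354]
near_beaker 0.58 [259.4 208. ] [ 0.5356 -0.009 ]
amber_bottle 0.95 [334.2 129.4] [ 0.7541 -0.2135]
amber_bottle 0.42 [279.3 131. ] [ 0.7478 -0.0621]
amber_bottle 0.23 [345.9 206.6] [ 0.5415 -0.2422]
white_bottle 0.8 [282.8 129.2] [ 0.7529 -0.0717]
jar 0.93 [210.9 127.6] [0.7553 0.126 ]
jar 0.39 [139.3 228. ] [0.4791 0.3114]
scene [ 0.9436 -0.6753  0.6569]
probe_stand 0.91 [280.4 189.5] [0.52   0.2442]
high_probe 0.64 [30
[... 214 characters left out ...]
6077 -0.2962]
key_pad 0.68 [203.9 317.6] [ 0.5839 -0.2071]
key_pad 0.59 [230.1 299.4] [ 0.6029 -0.1464]
key_pad 0.17 [201.  321.9] [ 0.5848 -0.2178]
round_key 0.68 [205.3 283.1] [ 0.5652 -0.1697]
square_key 0.59 [202.9 322.1] [ 0.6124 -0.248 ]
square_key 0.5 [178.  302.1] [ 0.5489 -0.2314]
bar_key 0.57 [198.9 319.6] [ 0.6035 -0.2467]
bar_key 0.54 [177.5 298.9] [ 0.5436 -0.2257]
cross_key 0.61 [230.1 295.7] [ 0.6216 -0.175 ]
near_beaker 0.56 [235.  245.8] [ 0.5311 -0.0063]
near_beaker 0.51 [317.5 296.4] [ 0.7458 -0.0601]
near_beaker 0.23 [281.6 191.1] [0.526  0.2388]
white_bottle 0.69 [319.8 298. ] [ 0.7512 -0.0618]
jar 0.78 [353.2 246.6] [0.7586 0.114 ]
jar 0.21 [299.7 126.3] [0.4103 0.6148]
```

Run:
```python
import cv2
t=cv2.imread('pics/top.png');s=cv2.imread('pics/scene.png')
cv2.imwrite('pics/v1.png',cv2.resize(t[90:290,90:390],None,fx=2.6,fy=2.6,interpolation=2))
cv2.imwrite('pics/v2.png',cv2.resize(s[90:360,130:390],None,fx=2.2,fy=2.2,interpolation=2))
```

```text
(no output)
```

View pics/v1.png

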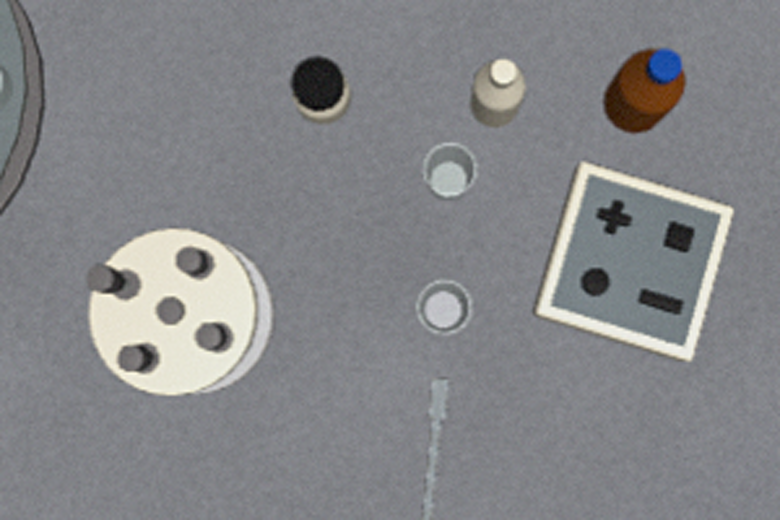

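View pics/v2.png

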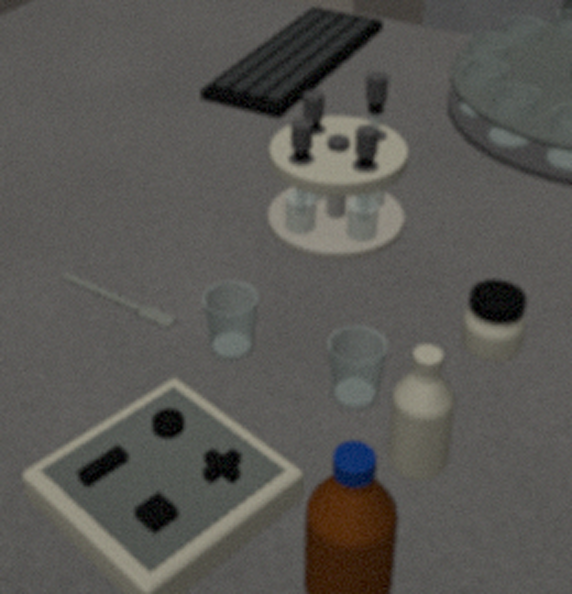

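The high probe is the upper-left one, at top px (128, 197). The round key is at top px (319, 198). I'll close the fingers and move over the stand for a closer look.

{"name": "servo_tool", "arguments": {"turn": [[0,0,0],[0,0,0],[0,0,0],[0,0,0],[0,0,0],[0,0,0],[0,0,0],[0,0,0],[0,0,0],[0,0,0]], "translation": [[-0.4,-0.2,-0.4],[-0.9,-0.4,-0.4],[-0.9,-0.4,-0.4],[-0.9,-0.4,-0.2],[-0.9,-0.4,0],[-0.9,-0.4,0],[-0.9,-0.4,0],[-0.9,-0.4,0],[-0.9,-0.4,0],[-0.5,-0.3,0]], "gripper": [-1,-1,-1,-1,-1,-1,-1,-1,-1,-1]}}

```text
time: 2.55
ee_pos: [0.5063, 0.3194, 0.3029]
tool_rot: [180.0, 0.1, 165.1]
wrist_force: [0.4, 0.2, 0.6]
gripper_width: 0.0002
gripper_force: 0.0
```

```bash
cat >> h.py <<'E'
from scipy.spatial.transform import Rotation as Ro
def tool(s): 
    T=np.eye(4);T[:3,:3]=Ro.from_euler('xyz',s["tool_rot"],degrees=True).as_matrix();T[:3,3]=s["ee_pos"];return T
def wrist(f):
    s=arm.sense();c=arm.capture("wrist");cv2.imwrite(f,c["color"]);return s,c,tool(s)@np.array(c["hand_eye"])
E
cat > b.py <<'E'
from h import *
import sys
np.set_printoptions(precision=4,suppress=True)
s,c,T=wrist("pics/%s.png"%sys.argv[1]);print(s["time"],s["ee_pos"],s["tool_rot"],s["wrist_force"],s["gripper_width"]);print(c["hand_eye"],c["K"],c["k1"])
for a in sys.argv[2:]:
    l,z=a.split(':')
    for r in arm.place_of(l,"wrist")[:4]: print(l,round(r["p"],2),np.round(r["point"],1),atz(c,r["point"],float(z),T)[:2])
E
python3 b.py w1 high_probe:.172 seated_probe_a:.145 probe_stand:0
```

```text
2.55 [0.5063 0.3194 0.3029] [179.9577   0.1349 165.0828] [0.4037 0.2142 0.5828] 0.000227643893858186
[[-0.0012  0.9571  0.2899  0.0733]
 [ 1.      0.0012  0.0004  0.0003]
 [ 0.      0.2899 -0.9571 -0.1429]
 [ 0.      0.      0.      1.    ]] [[302.3118   0.     255.4761]
 [  0.     302.3118 196.441 ]
 [  0.       0.       1.    ]] -0.05776308245428701
high_probe 0.94 [235.6 235.8] [0.5501 0.2877]
seated_probe_a 0.92 [142.2 202.9] [0.4999 0.1978]
seated_probe_a 0.84 [183.  252.2] [0.5656 0.2208]
probe_stand 0.65 [209.4 181.4] [0.5255 0.2422]
```

View pics/w1.png

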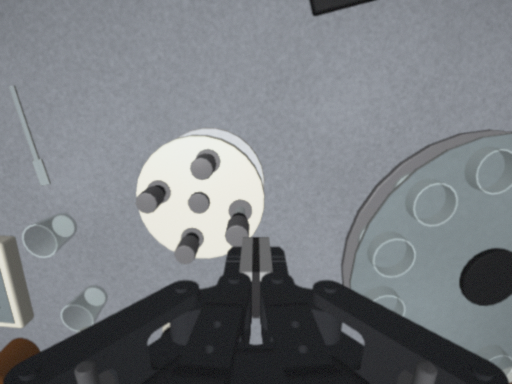

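The wrist view shows the high cap at about (236, 232), next to the fingertips. I'll move past it for an unobstructed view from almost straight above.

{"name": "servo_tool", "arguments": {"turn": [[0,0,0],[0,0,0],[0,0,0],[0,0,0],[0,0,0],[0,0,0],[0,0,0],[0,0,0],[0,0,0],[0,0,0]], "translation": [[-0.4,-0.1,0],[-0.5,-0.1,0],[-0.5,-0.1,0],[-0.5,-0.1,0],[-0.3,0,0],[0,0,0],[0,0,0],[0,0,0],[0,0,0],[0,0,0]], "gripper": [-1,-1,-1,-1,-1,-1,-1,-1,-1,-1]}}

```text
time: 4.0
ee_pos: [0.6048, 0.2751, 0.3015]
tool_rot: [180.0, 0.0, 165.3]
wrist_force: [0.1, 0.2, -0.8]
gripper_width: 0.0002
gripper_force: 0.0
```

```bash
python3 b.py w2 high_probe:.172 seated_probe_a:.145 probe_stand:0
```

```text
4.0 [0.6048 0.2751 0.3015] [179.9935   0.0097 165.2623] [ 0.1381  0.1768 -0.7848] 0.00020678995721110956
[[-0.0012  0.9571  0.2899  0.0733]
 [ 1.      0.0012  0.0004  0.0003]
 [ 0.      0.2899 -0.9571 -0.1429]
 [ 0.      0.      0.      1.    ]] [[302.3118   0.     255.4761]
 [  0.     302.3118 196.441 ]
 [  0.       0.       1.    ]] -0.05776308245428701
high_probe 0.8 [255.1 123.4] [0.5487 0.2898]
seated_probe_a 0.83 [194.2 157.6] [0.5668 0.2221]
seated_probe_a 0.75 [152.3  97.9] [0.5016 0.2009]
seated_probe_a 0.4 [23.2 59.5] [0.4333 0.0919]
probe_stand 0.94 [216.4 106.3] [0.521  0.2403]
```

View pics/w2.png

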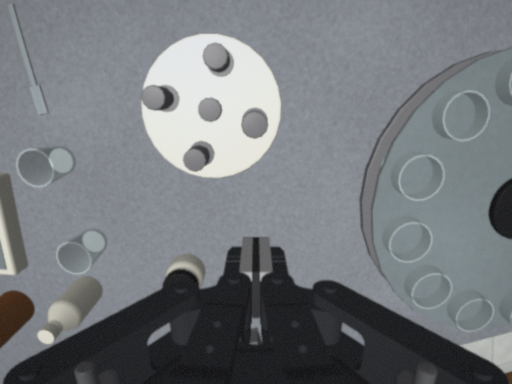

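The wrist view from above shows the high cap clearly at (255, 123), which puts it at about (0.550, 0.2885). I'll move over it.

{"name": "servo_tool", "arguments": {"turn": [[0,0,0],[0,0,0],[0,0,0],[0,0,0],[0,0,0],[0,0,0],[0,0,0],[0,0,0],[0,0,0],[0,0,0]], "translation": [[0.3,0,0],[0.4,0,0],[0.3,0,0.3],[0.13,0,0.5],[0,0,0.5],[0,0,0.4],[0,0,0.3],[0,0,0.2],[0,0,0],[0,0,0]], "gripper": [-1,-1,-1,-1,-1,-1,-1,-1,-1,-1]}}

```text
time: 5.45
ee_pos: [0.5511, 0.2894, 0.1921]
tool_rot: [179.9, 0.1, 165.2]
wrist_force: [-0.2, 0.3, 1.3]
gripper_width: 0.0001
gripper_force: 0.0
```

```bash
cat > d.py <<'E'
from h import *
np.set_printoptions(precision=4,suppress=True)
s=arm.sense();print(s["ee_pos"])
for n in("top","scene"):
    c=arm.capture(n);u=proj(c,s["ee_pos"]);print(n,u)
    x,y=u.astype(int);im=c["color"][max(0,y-50):y+50,max(0,x-60):x+60]
    cv2.imwrite(f"pics/d_{n}.png",cv2.resize(im,(480,400),interpolation=2))
cv2.imwrite("pics/d.png",np.hstack([cv2.resize(cv2.imread(f"pics/d_{n}.png"),(400,333)) for n in("top","scene")]))
E
python3 d.py
```

```text
[0.5511 0.2894 0.1921]
top [124.0385 194.9002]
scene [302.7311 116.7635]
```

View pics/d.png

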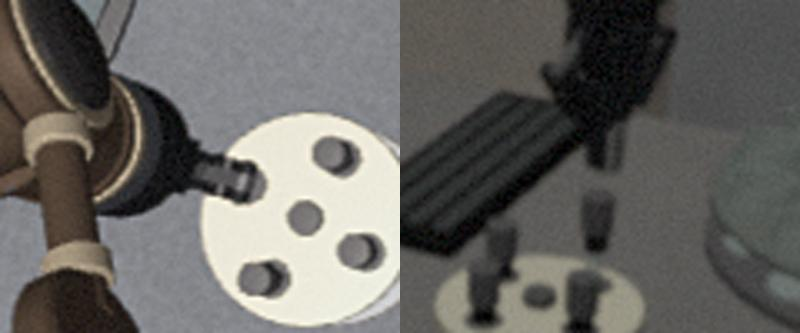

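The fingers are about 2 px right of the cap in the scene view. I'll shift them slightly and press down slowly.

{"name": "servo_tool", "arguments": {"turn": [[0,0,0],[0,0,0],[0,0,0],[0,0,0],[0,0,0],[0,0,0],[0,0,0],[0,0,0],[0,0,0],[0,0,0]], "translation": [[0.04,-0.03,0],[0,0,0.06],[0,0,0.06],[0,0,0.06],[0,0,0.06],[0,0,0.06],[0,0,0.06],[0,0,0.06],[0,0,0.06],[0,0,0.06]], "gripper": [-1,-1,-1,-1,-1,-1,-1,-1,-1,-1]}}

```text
time: 6.8
ee_pos: [0.5481, 0.2883, 0.1642]
tool_rot: [-180.0, -0.0, 165.2]
wrist_force: [-0.7, -1.1, 2.0]
gripper_width: -0.0001
gripper_force: 1.1
```

{"name": "servo_tool", "arguments": {"turn": [[0,0,0],[0,0,0],[0,0,0],[0,0,0],[0,0,0],[0,0,0],[0,0,0],[0,0,0],[0,0,0],[0,0,0]], "translation": [[0,0,0.05],[0,0,0.05],[0,0,0.05],[0,0,0.05],[0,0,0.04],[0,0,0.04],[0,0,0.02],[0,0,0.02],[0,0,0.01],[0,0,0]], "gripper": [-1,-1,-1,-1,-1,-1,-1,-1,-1,-1]}}

```text
time: 8.05
ee_pos: [0.5481, 0.2883, 0.1477]
tool_rot: [-180.0, -0.0, 165.2]
wrist_force: [-1.1, -0.9, 1.2]
gripper_width: -0.0001
gripper_force: 0.7
```

{"name": "servo_tool", "arguments": {"turn": [[0,0,0],[0,0,0],[0,0,0],[0,0,0],[0,0,0],[0,0,0],[0,0,0],[0,0,0],[0,0,0],[0,0,0]], "translation": [[0,0,0.01],[0,0,0.01],[0,0,0.01],[0,0,0.01],[0,0,0.01],[0,0,0],[0,0,0],[0,0,0],[0,0,0],[0,0,0]], "gripper": [-1,-1,-1,-1,-1,-1,-1,-1,-1,-1]}}

```text
time: 9.3
ee_pos: [0.5481, 0.2883, 0.1452]
tool_rot: [-180.0, -0.0, 165.2]
wrist_force: [0.5, 0.1, 0.9]
gripper_width: -0.0003
gripper_force: 0.4
```

```bash
python3 d.py
```

```text
[0.5481 0.2883 0.1452]
top [131.4838 197.9955]
scene [300.3134 134.3812]
```

View pics/d.png

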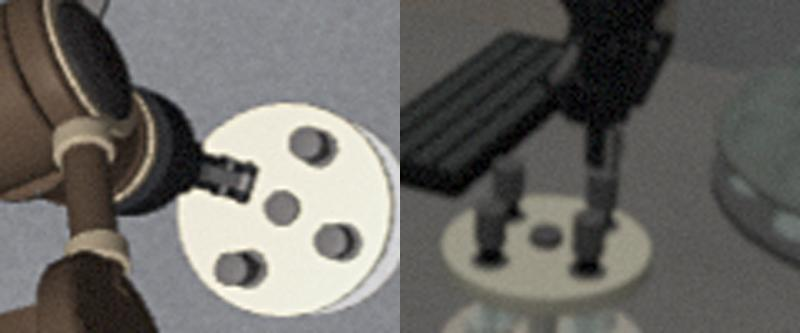

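The probe has gone down under the fingertips and is nearly level with the others. I'll keep pressing in small steps until I feel the stop.

{"name": "servo_tool", "arguments": {"turn": [[0,0,0],[0,0,0],[0,0,0],[0,0,0],[0,0,0],[0,0,0],[0,0,0],[0,0,0],[0,0,0],[0,0,0]], "translation": [[0,0,0.01],[0,0,0],[0,0,0.01],[0,0,0],[0,0,0],[0,0,0],[0,0,0],[0,0,0],[0,0,0],[0,0,0]], "gripper": [-1,-1,-1,-1,-1,-1,-1,-1,-1,-1]}}

```text
time: 10.65
ee_pos: [0.5482, 0.2883, 0.1451]
tool_rot: [180.0, 0.0, 165.2]
wrist_force: [-3.2, -0.7, 6.1]
gripper_width: 0.0002
gripper_force: 2.8
```

The stop is felt at z = 0.1451 with 6 N, so the probe is home. I'll lift off and travel to the key pad.

{"name": "servo_tool", "arguments": {"turn": [[0,0,0],[0,0,0],[0,0,0],[0,0,0],[0,0,0],[0,0,0],[0,0,0],[0,0,0],[0,0,0],[0,0,0]], "translation": [[0,0,-0.1],[0,0,-0.3],[0,0,-0.6],[0,0,-0.6],[-0.2,-0.5,-0.2],[-0.4,-0.9,0],[-0.4,-0.9,0],[-0.4,-0.9,0],[-0.4,-0.9,0],[-0.4,-0.9,0]], "gripper": [-1,-1,-1,-1,-1,-1,-1,-1,-1,-1]}}

```text
time: 11.9
ee_pos: [0.5914, 0.0169, 0.2354]
tool_rot: [180.0, 0.1, 165.2]
wrist_force: [0.2, 1.3, 0.9]
gripper_width: 0.0001
gripper_force: 0.0
```

{"name": "servo_tool", "arguments": {"turn": [[0,0,0],[0,0,0],[0,0,0],[0,0,0],[0,0,0],[0,0,0],[0,0,0],[0,0,0],[0,0,0],[0,0,0]], "translation": [[-0.4,-0.9,0],[-0.4,-0.9,0],[-0.4,-0.9,0],[-0.3,-0.7,0],[-0.1,-0.3,0],[0,0,0],[0,0,0],[0,0,0],[0,0,0],[0,0,0]], "gripper": [-1,-1,-1,-1,-1,-1,-1,-1,-1,-1]}}

```text
time: 13.15
ee_pos: [0.621, -0.1802, 0.2343]
tool_rot: [180.0, -0.0, 165.3]
wrist_force: [-0.5, -0.3, 0.7]
gripper_width: 0.0002
gripper_force: 0.0
```

```bash
python3 b.py w3 round_key:.045 square_key:.045 bar_key:.045 cross_key:.045
python3 - <<'E'
from h import *
H=dict(high_probe=.145,seated_probe_a=.145)
for n in("top","scene"):
    c=arm.capture(n);cv2.imwrite(f"pics/e_{n}.png",c["color"])
    for l in H:
        for r in arm.place_of(l,n)[:4]: print(n,l,round(r["p"],2),np.round(r["point"],1),atz(c,r["point"],.145)[:2])
a=cv2.resize(cv2.imread("pics/e_scene.png")[100:220,230:350],(384,384));cv2.imwrite("pics/v5.png",np.hstack([a,cv2.resize(cv2.imread("pics/w3.png"),(410,384))]))
E
```

```text
13.15 [ 0.621  -0.1802  0.2343] [179.9975  -0.0018 165.2762] [-0.5071 -0.3021  0.706 ] 0.00022008154197818746
[[-0.0012  0.9571  0.2899  0.0733]
 [ 1.      0.0012  0.0004  0.0003]
 [ 0.      0.2899 -0.9571 -0.1429]
 [ 0.      0.      0.      1.    ]] [[302.3118   0.     255.4761]
 [  0.     302.3118 196.441 ]
 [  0.       0.       1.    ]] -0.05776308245428701
round_key 0.69 [258.9 114.1] [ 0.5598 -0.16  ]
bar_key 0.69 [196.4 115. ] [ 0.5435 -0.2247]
cross_key 0.96 [260.8 174.6] [ 0.6242 -0.1745]
top high_probe 0.56 [131.9 196.2] [0.5522987  0.28754658]
top seated_probe_a 0.68 [142.1 230.1] [0.47499934 0.26094172]
top seated_probe_a 0.48 [169.  220.3] [0.49787781 0.20029262]
top seated_probe_a 0.43 [159.9 185.7] [0.57723755 0.2239097 ]
scene high_probe 0.52 [303.7 136.7] [0.56038119 0.28090933]
scene seated_probe_a 0.65 [293.8 148.7] [0.56486313 0.21304391]
scene seated_probe_a 0.63 [268.3 144.9] [0.50393778 0.20182665]
scene seated_probe_a 0.43 [270.4 129.8] [0.47155901 0.27670563]
```

View pics/v5.png

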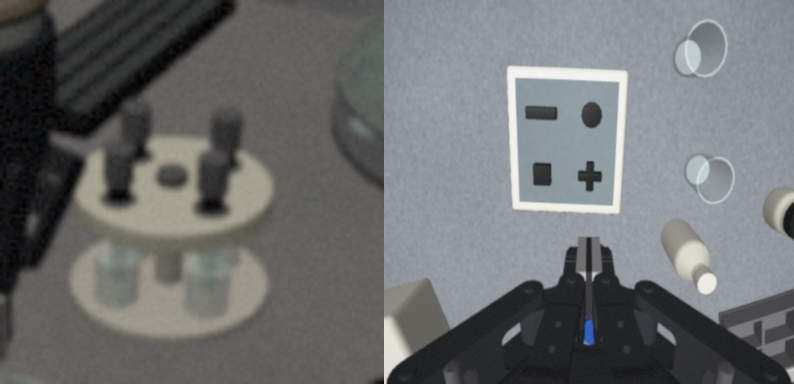

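All four caps are now level. The round key is at wrist px (259, 114), about (0.559, -0.1605), and its distance to the cross key agrees with the given 68 mm spacing. I'll move above it.

{"name": "servo_tool", "arguments": {"turn": [[0,0,0],[0,0,0],[0,0,0],[0,0,0],[0,0,0],[0,0,0],[0,0,0],[0,0,0],[0,0,0],[0,0,0]], "translation": [[0.4,0.03,0],[0.5,0.04,0],[0.4,0,0.3],[0,0,0.6],[0,0,0.7],[0,0,0.7],[0,0,0.6],[0,0,0.4],[0,0,0.2],[0,0,0]], "gripper": [-1,-1,-1,-1,-1,-1,-1,-1,-1,-1]}}

```text
time: 14.95
ee_pos: [0.559, -0.1608, 0.059]
tool_rot: [180.0, -0.0, 165.2]
wrist_force: [0.2, 0.6, -0.4]
gripper_width: -0.0
gripper_force: 0.0
```

```bash
python3 d.py
python3 - <<'E'
from h import *
s,c,T=wrist("pics/w4.png")
im=cv2.imread("pics/w4.png")[130:330,150:360]
cv2.imwrite("pics/v6.png",np.hstack([cv2.imread("pics/d.png"),]))
d=cv2.imread("pics/d.png");b=cv2.resize(im,(270,257));o=np.zeros((600,800,3),np.uint8);o[:333]=d;o[333:590,:270]=b;cv2.imwrite("pics/v6.png",o)
E
```

```text
[ 0.559  -0.1608  0.059 ]
top [319.7366 198.1263]
scene [204.7061 273.3812]
```

View pics/v6.png

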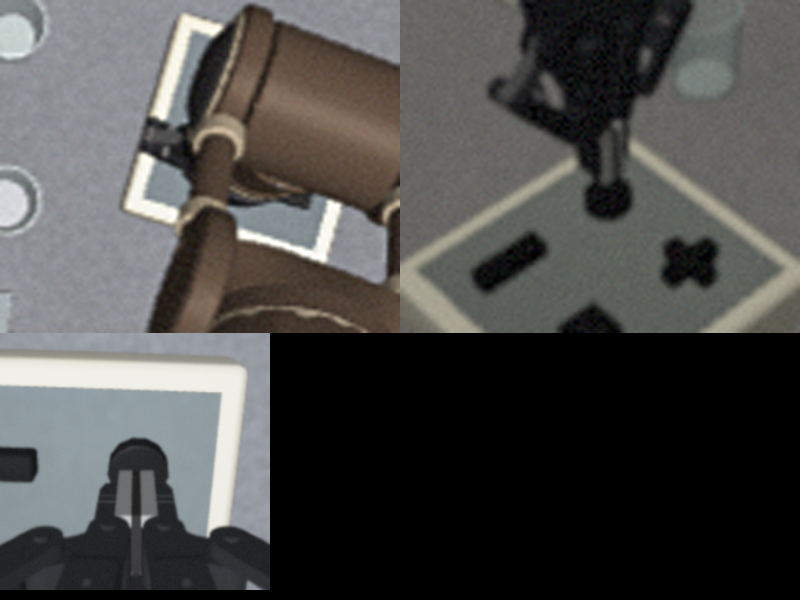

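The fingertips are right over the round key, so I'll press slowly.

{"name": "servo_tool", "arguments": {"turn": [[0,0,0],[0,0,0],[0,0,0],[0,0,0],[0,0,0],[0,0,0],[0,0,0],[0,0,0],[0,0,0],[0,0,0]], "translation": [[0,0,0.06],[0,0,0.06],[0,0,0.06],[0,0,0.04],[0,0,0.02],[0,0,0.02],[0,0,0.02],[0,0,0.02],[0,0,0.02],[0,0,0.02]], "gripper": [-1,-1,-1,-1,-1,-1,-1,-1,-1,-1]}}

```text
time: 16.35
ee_pos: [0.5591, -0.1608, 0.0425]
tool_rot: [-180.0, 0.0, 165.2]
wrist_force: [-1.2, 0.1, 2.2]
gripper_width: -0.0004
gripper_force: 1.5
```

{"name": "servo_tool", "arguments": {"turn": [[0,0,0],[0,0,0],[0,0,0],[0,0,0],[0,0,0],[0,0,0],[0,0,0],[0,0,0],[0,0,0],[0,0,0]], "translation": [[0,0,0.01],[0,0,0.01],[0,0,0.01],[0,0,0.01],[0,0,0],[0,0,0],[0,0,0],[0,0,0],[0,0,0],[0,0,0]], "gripper": [-1,-1,-1,-1,-1,-1,-1,-1,-1,-1]}}

```text
time: 17.6
ee_pos: [0.5591, -0.1609, 0.0403]
tool_rot: [-180.0, 0.0, 165.2]
wrist_force: [-0.8, 1.0, 4.5]
gripper_width: -0.0001
gripper_force: 2.3
```

{"name": "servo_tool", "arguments": {"turn": [[0,0,0],[0,0,0],[0,0,0],[0,0,0],[0,0,0],[0,0,0],[0,0,0],[0,0,0],[0,0,0],[0,0,0]], "translation": [[0,0,0.01],[0,0,0],[0,0,0.01],[0,0,0],[0,0,0.01],[0,0,0],[0,0,0.01],[0,0,0],[0,0,0],[0,0,0]], "gripper": [-1,-1,-1,-1,-1,-1,-1,-1,-1,-1]}}

```text
time: 18.85
ee_pos: [0.5591, -0.1609, 0.039]
tool_rot: [180.0, -0.0, 165.2]
wrist_force: [-1.7, 1.0, 8.1]
gripper_width: 0.0002
gripper_force: 4.4
```

The key is at its hard stop (z = 0.039, 8 N). I'll release it slowly and withdraw straight up.

{"name": "servo_tool", "arguments": {"turn": [[0,0,0],[0,0,0],[0,0,0],[0,0,0],[0,0,0],[0,0,0],[0,0,0],[0,0,0],[0,0,0],[0,0,0]], "translation": [[0,0,-0.04],[0,0,-0.06],[0,0,-0.06],[0,0,-0.2],[0,0,-0.5],[0,0,-0.7],[0,0,-0.7],[0,0,-0.5],[0,0,-0.2],[0,0,0]], "gripper": [-1,-1,-1,-1,-1,-1,-1,-1,-1,-1]}}

```text
time: 20.1
ee_pos: [0.5592, -0.1609, 0.1867]
tool_rot: [-180.0, 0.1, 165.2]
wrist_force: [0.2, -0.4, -0.6]
gripper_width: 0.0002
gripper_force: 0.0
```

Run:
```python
from h import *
c=arm.capture("scene");cv2.imwrite("pics/f.png",cv2.resize(c["color"][90:360,130:390],None,fx=2.2,fy=2.2,interpolation=2));print(arm.sense()["wrist_force"])
```

```text
[-0.52457922  0.54331615  0.66137817]
```

View pics/f.png

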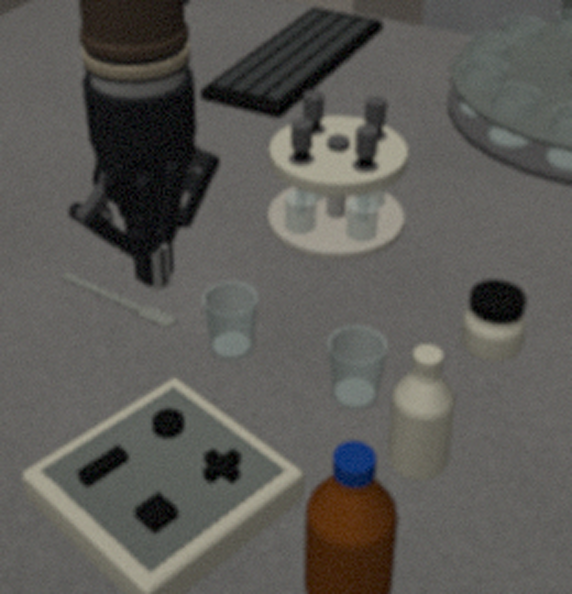

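All four caps are level, the round key at (168, 423) is back up, and everything else is where it was.

```bash
python3 -c "
from rig import arm
print(arm.close_job())"
```

```text
the job is handed in; nothing more can be done
None
```

I pushed the high probe home level with the others, pressed the round key to its stop and let it spring back, then withdrew the arm clear and handed the job in at about 20 s; no verdict was shown.

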